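# Seat the blank die in the extruder die holder

## Task

Using only the fingertips, push the round yellow brass blank die across the blue holder plate until it drops into the round recess, then press it down until the stiff seat under it is fully down and the die sits flat just below the plate's surface. Do not pick the die up, do not push the seat down before the die is in the recess, and leave the stamp, the ring cutter and the tile alone.

Things in the scene. Friction and masses are not known exactly. Their poses are not given: they have to be found in the camera images.
- die_holder: die holder of a clay extruder: a fixed blue plate 150 x 260 x 20 mm (its x, y, z) lying on the worktop with one round recess. Origin at the centre of its underside, z up, so its upper face is 20 mm above the origin. The face is smooth and level all round the recess.
- recess (a point): centre of the recess mouth, level with the plate's upper face; it lies at (0, -60, 20) mm in the holder's frame. The recess is 68 mm in diameter with a 1.5 mm chamfer, 4 mm wider than the die. In it is a black seat whose upper face lies 7 mm below the plate's face at first and 11 mm below when fully down.
- seat (a joint): how far the black seat in the recess has been pushed down, m: 0 up (as found), 0.004 fully down on its stop. It slides stiffly (about 4 N), does not sink under the die's weight, and stays where it is left.
- die_center (a point): centre of the loose blank die, a plain solid yellow brass disc (thin red circle and a dark centre dot on top) 64 mm in diameter, 10 mm thick, 85 to 170 g, half-way up (5 mm above its underside), its z axis normal to its faces. It starts flat on the holder plate, 65 to 120 mm from the recess centre. Dropped into the recess on the raised seat it stands 3 mm proud of the plate; with the seat fully down its upper face lies 1 mm below the plate's.
- stamp: white waisted clay stamp, 42 mm across, 52 mm tall, standing loose beside the plate; origin at the centre of its underside. Leave it alone.
- ring_cutter: grey ring cutter, 66 mm across, 30 mm tall, loose beside the plate; origin at the centre of its underside. Leave it alone.
- tile: glaze test tile with a teal half, 55 x 42 x 7 mm, loose beside the plate on its robot side; origin at the centre of its underside. Leave it alone.
Things that resemble listed ones, but are neither listed nor needed, are in the scene too. Of the things like the part that bears die_center, leave any that is pink; of the rest the smaller one is meant.

How it is judged:
By the outcome, as a careful person would: the job done as asked, in the order asked, and still so for the second after the job is handed in, with the robot touching nothing.
It also fails if it takes over 56 s, if anything falls off the work surface, if the arm or the gripper's body presses on something with over 40 N, if the wrist force passes 120 N, or if a joint passes its speed limit or range.

## Robot

A 7-joint arm with a two-finger parallel gripper is mounted at the origin on a cart in front of the work surface, level with it; the furniture and walls round the work are solid. World frame = base frame: x ahead of the robot, y to its left, z up, the work surface at z = 0. Lengths are in m, angles in rad, forces in N, time in s.
With the tool pointing down it reaches from about 0.4 to 0.85 m from the base axis. Payload 4.5 kg.
Tool frame: the origin (TCP) lies at the very end of the fingers, on their centre line; the grasp point (between the pads) lies 19 mm behind it (tcp_to_grasp is the z of the grasp point in the tool frame, in m); z points along the fingers, y is the line along which they close (so a half turn about z gives the same grasp; the last joint's range is limited). The gripper opens to 88 mm and grips with 3 to 60 N. Pads are 18 mm wide; open, the fingers measure 123 mm over their backs; the gripper's body (75 mm by 187 mm) begins 45 mm behind the grasp point.
Start: joints at [1.215, 0.689, -0.195, 1.565, 0.157, 0.902, -0.215], TCP at [0.238, -0.578, 0.239] pointing down, gripper open.
Joint ranges: [-3.01, 3.01], [-0.46, 2.08], [-1.47, 1.51], [0.13, 2.56], [-1, 4.14], [0.04, 2.09], [-2.66, 2.66]. Speed limits (rad/s): [2.57, 2.57, 3.14, 3.14, 3.14, 3.14, 3.14].

## Interface

Orientations are given as a unit quaternion [x, y, z, w].
In Python, from plant import * gives the robot as it stands. The module is installed in compiled form; this text tells all that it offers.
- The arm moves only by the shell command python3 -m jog 'ROWS' [OPENING] [FORCE]. ROWS is JSON, a list that holds one entry, the list of rows, each a list of 6 numbers: the shift along the tool's x, y, z in m, then the turn, a rotation vector about the tool's x, y, z in rad. In form: [[[dx, dy, dz, ax, ay, az], ...]]. A call has 1 to 12 rows; each row shifts and turns the commanded pose from where the row before left it, along the tool's axes as they then stand; what a row does not reach is not made up. A row lasts 1/8 s, in which the tool goes at most 62.5 mm and 10.7 degrees, less where a joint would pass 70% of its speed; a pose out of reach is approached as far as the arm can. A call with a gripper value outside its range is refused whole. OPENING is the finger opening in m, from 0 to 0.0881, set as the call begins (- or left out, the last holds). The fingers move at their own pace and stop on an object; FORCE is the grip in N (left out, the last holds). Time passes only in rows, so rows that do not move let the fingers close. It gives the time, the measured TCP pose, the force, the opening and the grip force at its end, in the units of the state.
- get_state(): the state, without advancing time (a new reading comes with each control period).
- snapshot(name): name is "side" or "top" or "wrist"; returns a dict with "frame" (420x560x3 uint8, red, green, blue), "mtx" (3x3 intrinsics, pixels), "xyz" and "orientation" of the camera in the world; the wrist camera has in their place "mount" (4x4, takes a point from camera to tool coordinates, whose origin is the TCP and whose axes are the flange's). Camera axes: x right, y down, z forward; pixel columns grow to the right and rows downward; lengths in m; the calibration is good to about 2 mm. A picture is of the moment at which its call begins: read the wrist's pose just before it. There is no depth.
- finish_job(): hands the job in; it is judged then, once.
The state is a dict: "clock": time; "q": joint angles; "qd": joint speeds; "joint_torque": joint torques, N m; "tool_pos": TCP position; "eef_rot": TCP orientation; "contact_force": force on the tool from outside, world axes, zero at the start; "moment": the same for the moment, N m; "opening": opening from 0.0 (shut) to 1.0 (fully open); "finger_force": force on a finger pad.
Only numpy, scipy, OpenCV 4.12 (cv2) and the standard library are available. Lean on these libraries where they do the work, as an engineer would, in place of code of your own. Each camera call takes 0.05 s, during which the arm holds its last target. There are 200 camera calls.

## Working session

There is one attempt and no reset: what is moved stays moved. The work goes in short steps, Python scripts to look and compute and a shell command to move; the robot and the scene stay as the last step left them, time stands still between calls to the robot, and variables do not carry over. Pictures are saved under pics/ and viewed, at most 10 in all, crops included, and the job is handed in when it is done.

```bash
mkdir -p pics
cat > h.py <<'E'
import numpy as np, cv2
from plant import *
from scipy.spatial.transform import Rotation as R
def cam(s,st=None):
    if 'mount' in s:
        T=np.eye(4);T[:3,:3]=R.from_quat(st['eef_rot']).as_matrix();T[:3,3]=st['tool_pos'];return T@np.array(s['mount'])
    T=np.eye(4);o=np.array(s['orientation']);T[:3,:3]=o if o.shape==(3,3) else R.from_quat(o).as_matrix();T[:3,3]=s['xyz'];return T
def unproj(s,T,uv,z):
    uv=np.atleast_2d(uv).astype(float)
    d=np.c_[uv,np.ones(len(uv))]@np.linalg.inv(s['mtx']).T@T[:3,:3].T
    return T[:3,3]+d*((z-T[2,3])/d[:,2:])
def save(n,f,k=1): cv2.imwrite('pics/'+n+'.png',cv2.resize(f[:,:,::-1],None,fx=k,fy=k,interpolation=cv2.INTER_CUBIC))
E
python3 - <<'E'
from h import *
st=get_state();print(st)
s=snapshot('top');save('top',s['frame'],1.4);print(s['mtx'],s['xyz'],s['orientation'])
np.save('top.npy',s['frame'])
E
```

```text
{'clock': 0.0, 'q': array([ 1.21482994,  0.68996623, -0.19450045,  1.56633477,  0.15735438,
        0.90252351, -0.21511918]), 'qd': array([ 4.24168992e-04,  1.45488556e-03, -3.18532268e-04, -4.39764295e-04,
       -1.91180009e-03, -2.51202722e-05, -2.92820472e-04]), 'joint_torque': array([ 3.45902317e-04, -5.27555180e+01, -1.26678117e+00, -1.53426290e+01,
       -5.26854373e-02,  6.60882986e-03,  1.52111311e-04]), 'tool_pos': array([ 0.23717525, -0.57756619,  0.23792326]), 'eef_rot': array([ 9.81061422e-01,  1.93694719e-01, -2.69539790e-04, -8.77402603e-04]), 'contact_force': array([ 1.45219558,  0.12367978, -0.79643504]), 'moment': array([-0.02860324,  0.02038083, -0.03527596]), 'finger_force': 0.0, 'opening': 1.0021874432956155}
[[448.81242171   0.         276.67964132]
 [  0.         448.81242171 211.66694903]
 [  0.           0.           1.        ]] [0.34940274 0.06920276 0.88663282] [ 0.71674775 -0.68894159  0.07665647 -0.07586785]
```

View pics/top.png

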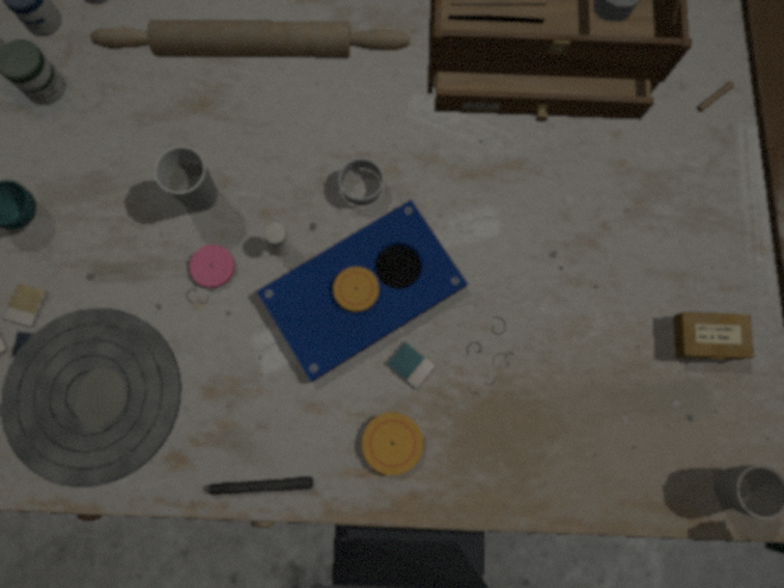

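The view has three discs: yellow on the plate (356,289), pink (212,266) and a larger yellow one (392,444). The meant one is the smaller yellow disc on the blue plate, since pink is excluded and the other is bigger. The recess with its black seat is at (398,265). I'll measure these and confirm in one crop.

```bash
cat > m.py <<'E'
from h import *
def blob(f,lo,hi,near,r=60):
    h=cv2.cvtColor(f,cv2.COLOR_RGB2HSV);m=cv2.inRange(h,np.array(lo),np.array(hi))
    c,_=cv2.findContours(m,cv2.RETR_EXTERNAL,cv2.CHAIN_APPROX_NONE)
    c=[k for k in c if cv2.contourArea(k)>150 and np.hypot(*(k.reshape(-1,2).mean(0)-near))<r]
    return max(c,key=cv2.contourArea)
def disc(s,T,c,z):
    p=unproj(s,T,c.reshape(-1,2),z)[:,:2].astype(np.float32)*1000
    e=cv2.fitEllipse(p);return np.round(e[0],1),np.round(e[1],1)
E
python3 - <<'E'
from m import *
f=np.load('top.npy');s=snapshot('top');T=cam(s)
Y=([12,120,60],[35,255,255])
for near in [(254,206),(280,317)]:
    c=blob(f,*Y,near,25);print('yellow',c.reshape(-1,2).mean(0),disc(s,T,c,.03 if near[0]==254 else .01))
c=blob(f,[0,0,0],[180,255,35],(284,189),20);print('black',c.reshape(-1,2).mean(0),disc(s,T,c,.02))
c=blob(f,[100,120,30],[130,255,255],(258,208),60)
p=unproj(s,T,c.reshape(-1,2),.02)[:,:2].astype(np.float32)*1000
print(cv2.minAreaRect(p),cv2.boxPoints(cv2.minAreaRect(p)))
print('T',T.round(3))
for n,uv,z in [('stamp',(196,166),.052),('ringtop',(258,130),.03),('tile',(293,260),.007)]: print(n,unproj(s,T,uv,z).round(3))
save('crop',f[120:350,140:350],2.6)
E
```

```text
yellow [253.88636364 206.06818182] (array([547. , 117.2]), array([60.6, 61.2]))
yellow [279.536 316.688] (array([338.2,  58.2]), array([80.9, 81.5]))
black [284.02222222 189.64444444] (array([585.4,  58.9]), array([62.7, 64.2]))
((550.8284912109375, 108.70953369140625), (149.45286560058594, 257.03973388671875), 34.15379333496094) [[416.83673  173.11142 ]
 [561.143    -39.597603]
 [684.82025   44.307648]
 [540.514    257.01666 ]]
T [[ 0.039 -0.976  0.214  0.349]
 [-0.999 -0.039  0.003  0.069]
 [ 0.005 -0.214 -0.977  0.887]
 [ 0.     0.     0.     1.   ]]
stamp [[0.617 0.232 0.052]]
ringtop [[0.706 0.117 0.03 ]]
tile [[0.447 0.036 0.007]]
```

View pics/crop.png

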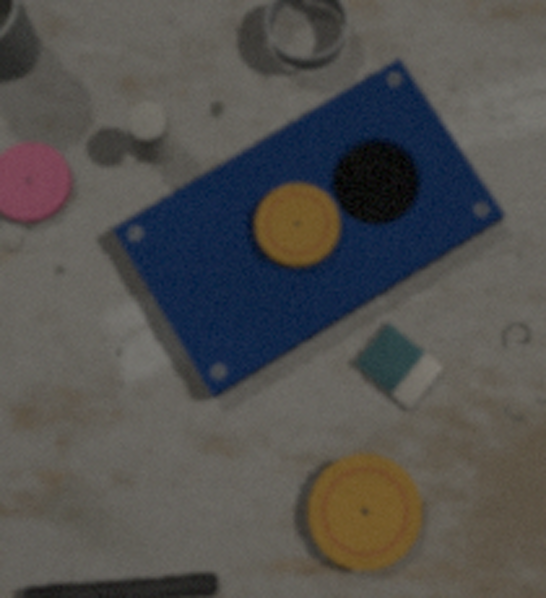

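Crop confirmed: the smaller yellow disc with a red circle and centre dot is on the plate at (297,225) in the crop, and the black recess is at (375,180). The plate geometry agrees: the recess computed from the plate frame is (584,59) mm and the one seen is (585,59). The die measures (547,117) mm, 69 mm away. I'll push it with both fingertips partly open, tool x along the push direction (-56.8°).

```bash
python3 -m jog '[[[0,0,0,0,0,0.1726],[0,0,0,0,0,0.1726],[0,0,0,0,0,0.1726],[0,0,0,0,0,0.1726],[0,0,0,0,0,0.1726],[0,0,0,0,0,0.1726],[0,0,0,0,0,0.1726],[0,0,0,0,0,0.1726],[0,0,0,0,0,0]]]' 0.040 10
python3 -m jog '[[[-0.0156,-0.0388,0,0,0,0],[-0.0156,-0.0388,0,0,0,0],[-0.0156,-0.0388,0,0,0,0],[-0.0156,-0.0388,0,0,0,0],[-0.0156,-0.0388,0,0,0,0],[-0.0156,-0.0388,0,0,0,0],[-0.0156,-0.0388,0,0,0,0],[-0.0156,-0.0388,0,0,0,0],[-0.0156,-0.0388,0,0,0,0],[-0.0156,-0.0388,0,0,0,0],[-0.0156,-0.0388,0,0,0,0],[0,0,0,0,0,0]]]'
```

```text
clock: 1.23
tool_pos: [0.2376, -0.5777, 0.2383]
eef_rot: [0.88, -0.475, -0.001, -0.0]
contact_force: [0.0, 1.0, 0.1]
opening: 0.454
finger_force: 0.0
clock: 2.72
tool_pos: [0.5028, -0.1966, 0.2383]
eef_rot: [0.882, -0.471, -0.0, -0.001]
contact_force: [0.6, -0.2, -0.6]
opening: 0.451
finger_force: 0.0
```

```bash
python3 -m jog '[[[-0.0285,-0.0194,0,0,0,0],[-0.0285,-0.0194,0,0,0,0],[-0.0285,-0.0194,0,0,0,0],[-0.0285,-0.0194,0,0,0,0],[-0.0285,-0.0194,0,0,0,0],[-0.0285,-0.0194,0,0,0,0],[-0.0285,-0.0194,0,0,0,0],[-0.0285,-0.0194,0,0,0,0],[-0.0285,-0.0194,0,0,0,0],[-0.0285,-0.0194,0,0,0,0],[-0.0285,-0.0194,0,0,0,0],[0,0,0,0,0,0]]]'
python3 - <<'E'
from m import *
st=get_state();s=snapshot('wrist');T=cam(s,st);f=s['frame'];save('w1',f,1.2);np.save('w1.npy',f)
print(st['tool_pos'],T.round(3))
E
```

```text
clock: 4.22
tool_pos: [0.507, 0.1807, 0.2382]
eef_rot: [0.881, -0.472, -0.0, -0.0]
contact_force: [0.2, -0.6, 0.0]
opening: 0.448
finger_force: 0.0
[0.50704015 0.18068453 0.2382433 ] [[-0.833 -0.532 -0.151  0.545]
 [-0.553  0.802  0.225  0.124]
 [ 0.001  0.271 -0.963  0.385]
 [ 0.     0.     0.     1.   ]]
```

View pics/w1.png

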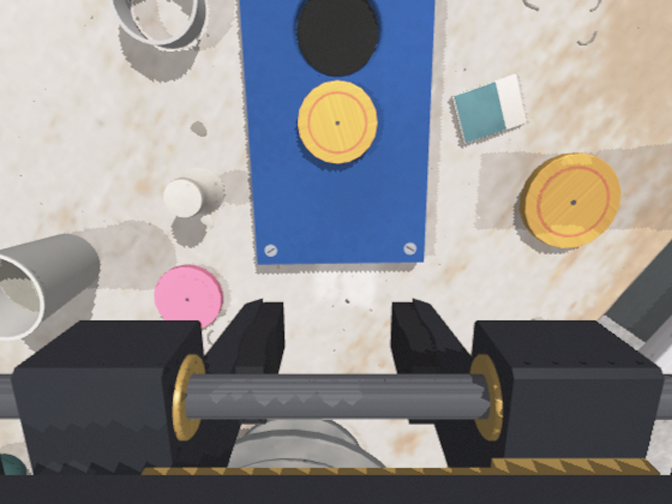

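The wrist view shows the die at (337,122), the black recess at (338,33) and the fingers behind the die, on line. Stamp (183,197), tile (490,105) and cutter (160,15) are all off the path.

```bash
cat > w.py <<'E'
from m import *
def look(name=None):
    st=get_state();s=snapshot('wrist');T=cam(s,st);f=s['frame']
    if name: save(name,f,1.2)
    x=R.from_quat(st['eef_rot']).as_matrix()[:3,:3]
    r={}
    for n,lo,hi,pt,z in [('die',[12,100,80],[35,255,255],(.547,.117,.03),.03),('rec',[0,0,0],[180,255,60],(.585,.059,.02),.02)]:
        p=T[:3,:3].T@(np.array(pt)-T[:3,3]);uv=(s['mtx']@p/p[2])[:2]
        c=blob(f,lo,hi,uv,70);r[n]=disc(s,T,c,z);q=np.r_[r[n][0]/1000,z]
        print(n,c.reshape(-1,2).mean(0).round(),r[n],'in tool',(x.T@(q-st['tool_pos'])*1000).round(1))
    print(st['tool_pos'].round(4),x[:,0].round(3))
E
python3 -c "
from w import *
look()"
```

```text
die [279. 104.] (array([548.9, 117.9]), array([62. , 62.4])) in tool [ 73.3  -1.8 208.5]
rec [279.  30.] (array([585.6,  62.5]), array([58. , 62.6])) in tool [139.8  -1.9 218.5]
[0.5071 0.1783 0.2384] [ 0.551 -0.835  0.001]
```

```bash
python3 -m jog '[[[0,-0.0015,0.02,0,0,0],[0,0,0.025,0,0,0],[0,0,0.03,0,0,0],[0,0,0.03,0,0,0],[0,0,0.03,0,0,0],[0,0,0.025,0,0,0],[0,0,0.02,0,0,0],[0,0,0.015,0,0,0],[0,0,0.01,0,0,0],[0,0,0.005,0,0,0],[0,0,0,0,0,0],[0,0,0,0,0,0]]]'
python3 - <<'E'
from h import *
a=[]
for i in range(8): snapshot('side');a.append(get_state()['tool_pos'])
print(np.mean(a,0).round(4),np.std(a,0).round(4))
E
```

```text
clock: 5.82
tool_pos: [0.5089, 0.1794, 0.0292]
eef_rot: [0.88, -0.475, 0.0, -0.0]
contact_force: [0.1, 1.1, -0.3]
opening: 0.453
finger_force: 0.0
[0.5088 0.1794 0.029 ] [0.0001 0.0001 0.0001]
```

```bash
python3 -m jog '[[[0.007,0,0.004,0,0,0],[0.01,0,0,0,0,0],[0.008,0,0,0,0,0],[0.006,0,0,0,0,0],[0.005,0,0,0,0,0],[0.005,0,0,0,0,0],[0.005,0,0,0,0,0],[0.005,0,0,0,0,0],[0.005,0,0,0,0,0],[0.005,0,0,0,0,0],[0.005,0,0,0,0,0],[0,0,0,0,0,0]]]'
python3 -m jog '[[[0.004,0,0,0,0,0],[0.004,0,0,0,0,0],[0.004,0,0,0,0,0],[0.004,0,0,0,0,0],[0,0,0,0,0,0]]]'
python3 -c "
from w import *
look('w2')"
```

```text
clock: 7.72
tool_pos: [0.5452, 0.1233, 0.0248]
eef_rot: [0.88, -0.476, 0.0, 0.0]
contact_force: [-0.4, 0.4, -0.2]
opening: 0.451
finger_force: 0.0
clock: 8.35
tool_pos: [0.5539, 0.11, 0.0247]
eef_rot: [0.88, -0.476, 0.0, 0.0]
contact_force: [0.6, -0.3, 0.1]
opening: 0.452
finger_force: 0.0Traceback (most recent call last):
  File "<string>", line 3, in <module>
    look('w2')
    ~~~~^^^^^^
  File "w.py", line 9, in look
    c=blob(f,lo,hi,uv,70);r[n]=disc(s,T,c,z);q=np.r_[r[n][0]/1000,z]
  File "m.py", line 6, in blob
    return max(c,key=cv2.contourArea)
ValueError: max() iterable argument is empty
```

View pics/w2.png

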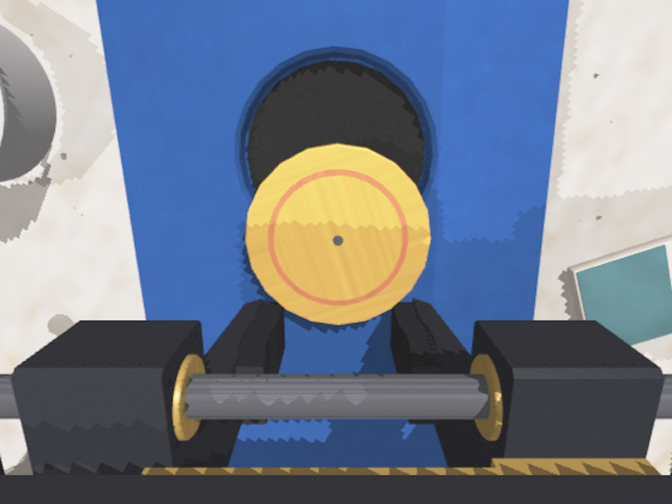

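The die is seated against both fingers, dot at (338,240), and the recess mouth centre is at about (336,145), so it is laterally aligned. I'll compute the remaining distance.

Run:
```python
from h import *
st=get_state();s=snapshot('wrist');T=cam(s,st);x=R.from_quat(st['eef_rot']).as_matrix()
for n,uv,z in [('dot',(338,240),.03),('rimtop',(337,47),.02),('rimL',(236,138),.02),('rimR',(437,138),.02)]:
    p=unproj(s,T,np.array(uv)/1.2,z)[0];print(n,p.round(4),'tool',(x.T@(p-st['tool_pos'])*1000).round(1))
print(st['tool_pos'])
```

```text
dot [0.5717 0.0828 0.03  ] tool [32.8  0.1 -5.2]
rimtop [0.6061 0.0308 0.02  ] tool [95.1 -0.2  4.8]
rimL [0.6195 0.0738 0.02  ] tool [ 66.5 -35.    4.8]
rimR [0.5615 0.0359 0.02  ] tool [66.4 34.2  4.8]
[0.55378419 0.11024706 0.02475966]
```

```bash
python3 -m jog '[[[0.003,0,0,0,0,0],[0.003,0,0,0,0,0],[0.003,0,0,0,0,0],[0.003,0,0,0,0,0],[0.002,0,0,0,0,0],[0.002,0,0,0,0,0],[0.002,0,0,0,0,0],[0.002,0,0,0,0,0],[0.002,0,0,0,0,0],[0.002,0,0,0,0,0],[0.0015,0,0,0,0,0],[0,0,0,0,0,0]]]'
python3 -c "
from h import *
save('w3',snapshot('wrist')['frame'],1.2)"
```

```text
clock: 9.95
tool_pos: [0.5677, 0.089, 0.0247]
eef_rot: [0.88, -0.476, 0.0, 0.0]
contact_force: [-0.1, 0.1, -0.2]
opening: 0.456
finger_force: 0.0
```

View pics/w3.png

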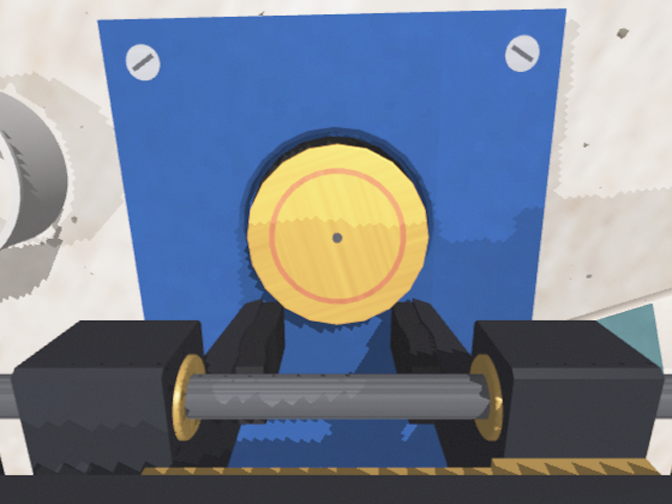

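The die dot is at (337,238), with a crescent of rim still visible ahead at row 130-150. It has not dropped, so I'll push a few more mm.

```bash
python3 -m jog '[[[0.001,0,0,0,0,0],[0.001,0,0,0,0,0],[0.0005,0,0,0,0,0],[0,0,0,0,0,0],[0,0,0,0,0,0]]]'
python3 -c "
from h import *
save('w4',snapshot('wrist')['frame'],1.2)"
```

```text
clock: 10.62
tool_pos: [0.5689, 0.0872, 0.0247]
eef_rot: [0.88, -0.475, 0.0, 0.0]
contact_force: [0.1, 0.6, -0.8]
opening: 0.453
finger_force: 0.0
```

View pics/w4.png

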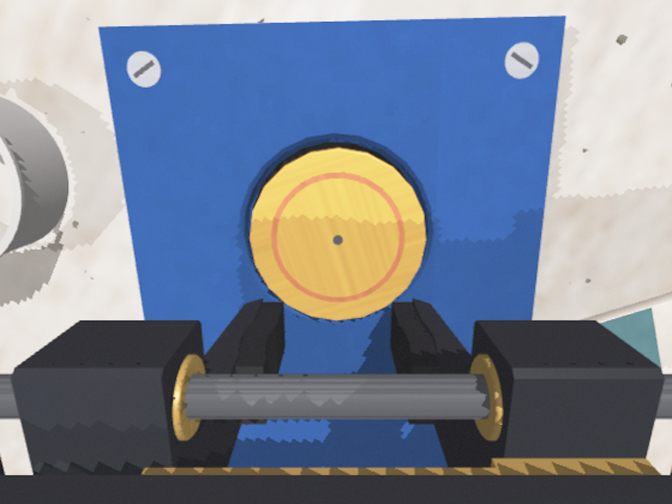

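The disc now spans 249–427 by 148–320, down from 248–429 by 144–325, so it is starting to go in. I'll push a little more and check numerically.

```bash
cat > e.py <<'E'
from m import *
def ell():
    st=get_state();s=snapshot('wrist');f=s['frame'];T=cam(s,st)
    c=blob(f,[12,100,80],[35,255,255],(281,195),60)
    P=c.reshape(-1,2);x,y,w,h=cv2.boundingRect(c)
    for z in (.030,.023,.019): print(z,*disc(s,T,c,z))
    print('px',x*1.2,y*1.2,w*1.2,h*1.2)
    return f
E
python3 -m jog '[[[0.0005,0,0,0,0,0],[0.0005,0,0,0,0,0],[0.0005,0,0,0,0,0],[0.0005,0,0,0,0,0],[0,0,0,0,0,0],[0,0,0,0,0,0]]]'
python3 -c "
from e import *
f=ell();save('w5',f,1.2)
save('s5',snapshot('side')['frame'],1.4)"
```

```text
clock: 11.42
tool_pos: [0.5699, 0.0855, 0.0247]
eef_rot: [0.88, -0.475, 0.0, 0.0]
contact_force: [1.4, -0.6, 0.5]
opening: 0.454
finger_force: 0.0
0.03 [587.4  59.2] [59.6 60.3]
0.023 [586.4  60.7] [62.6 63.3]
0.019 [585.9  61.5] [64.3 65. ]
px 249.6 152.4 176.4 172.79999999999998
```

View pics/w5.png

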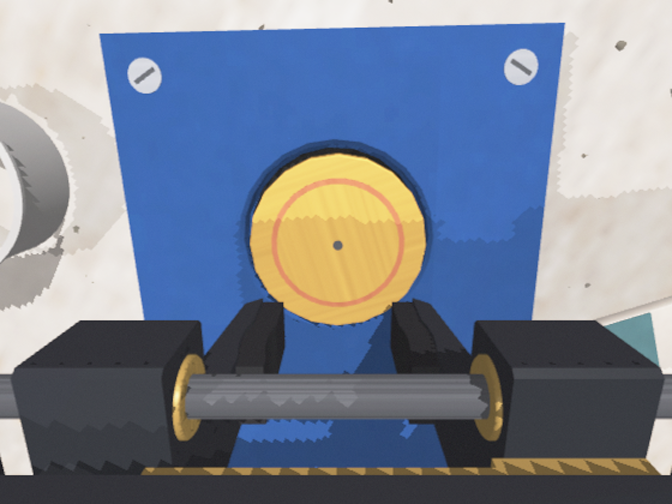

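The disc size now matches a top at z=0.023 (62.6–63.3 mm), and the die stayed with the plate while the fingers moved on: its dot is at (338,245). It has dropped flat onto the raised seat. Next I'll lift, close the fingers, centre over the die and press.

```bash
python3 -m jog '[[[-0.002,0,0,0,0,0],[0,0,-0.01,0,0,0],[0,0,-0.01,0,0,0],[0.01,0,0,0,0,0],[0.011,0,0,0,0,0],[0.011,0,0,0,0,0],[0,0,0,0,0,0],[0,0,0,0,0,0],[0,0,0,0,0,0],[0,0,0.01,0,0,0],[0,0,0.005,0,0,0],[0,0,0,0,0,0]]]' 0
python3 -c "
from e import *
f=ell();save('w6',f,1.2)"
```

```text
clock: 13.02
tool_pos: [0.5858, 0.0605, 0.029]
eef_rot: [0.88, -0.475, -0.001, 0.0]
contact_force: [0.4, 0.2, -0.0]
opening: 0.0
finger_force: 0.0
0.03 [590.3  54.8] [51.5 54.5]
0.023 [588.7  57.2] [54.  57.1]
0.019 [587.7  58.7] [55.4 58.6]
px 255.6 230.39999999999998 163.2 90.0
```

View pics/w6.png

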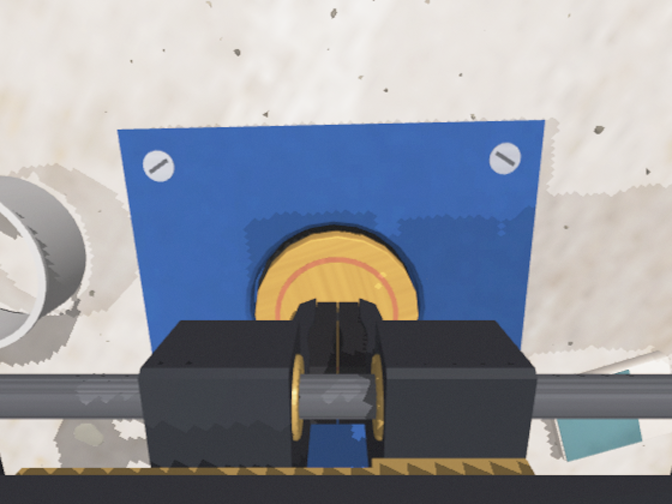

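The closed fingertips at (337,305) are over the middle of the die, which sits inside the recess. Now I'll press in small steps.

```bash
python3 -m jog '[[[0,0,0.003,0,0,0],[0,0,0.002,0,0,0],[0,0,0.001,0,0,0],[0,0,0.001,0,0,0],[0,0,0.001,0,0,0],[0,0,0,0,0,0],[0,0,0,0,0,0]]]'
python3 -m jog '[[[0,0,0.001,0,0,0],[0,0,0.001,0,0,0],[0,0,0,0,0,0],[0,0,0,0,0,0]]]'
```

```text
clock: 13.95
tool_pos: [0.5864, 0.0605, 0.0218]
eef_rot: [0.88, -0.475, 0.0, -0.0]
contact_force: [-1.5, -0.1, 2.4]
opening: 0.004
finger_force: 1.3
clock: 14.45
tool_pos: [0.5864, 0.0605, 0.0196]
eef_rot: [0.88, -0.475, 0.0, 0.0]
contact_force: [-0.0, 0.9, 0.6]
opening: 0.005
finger_force: 0.5
```

```bash
python3 -m jog '[[[0,0,0.001,0,0,0],[0,0,0.001,0,0,0],[0,0,0,0,0,0],[0,0,0,0,0,0]]]'
python3 -m jog '[[[0,0,0.001,0,0,0],[0,0,0.001,0,0,0],[0,0,0,0,0,0],[0,0,0,0,0,0]]]'
```

```text
clock: 14.95
tool_pos: [0.5864, 0.0605, 0.0195]
eef_rot: [0.88, -0.476, 0.0, -0.0]
contact_force: [-3.8, -0.4, 17.4]
opening: 0.0
finger_force: 8.3
clock: 15.45
tool_pos: [0.5865, 0.0604, 0.0194]
eef_rot: [0.88, -0.476, 0.0, -0.001]
contact_force: [-7.8, 0.7, 34.0]
opening: 0.006
finger_force: 16.4
```

It hit a firm stop at z≈0.0194 with 34 N, where full depth is expected at 0.019. I'll lift, back off and look.

```bash
python3 -m jog '[[[0,0,-0.006,0,0,0],[0,0,-0.01,0,0,0],[0,0,-0.02,0,0,0],[0,0,-0.03,0,0,0],[-0.02,0,-0.02,0,0,0],[-0.02,0,0,0,0,0],[-0.02,0,0,0,0,0],[0,0,0,0,0,0],[0,0,0,0,0,0]]]'
python3 - <<'E'
from m import *
st=get_state();s=snapshot('wrist');f=s['frame'];T=cam(s,st)
p=T[:3,:3].T@(np.array([.586,.06,.02])-T[:3,3]);u,v=(s['mtx']@p/p[2])[:2].astype(int);print(u,v)
c=blob(f,[12,100,60],[35,255,255],(u,v),40)
for z in (.023,.019): print(z,*disc(s,T,c,z))
a=f[max(v-75,0):v+75,u-90:u+90];g=snapshot('side')
T2=cam(g);p=T2[:3,:3].T@(np.array([.586,.06,.02])-T2[:3,3]);u,v=(g['mtx']@p/p[2])[:2].astype(int);print(u,v)
b=g['frame'][max(v-60,0):v+60,max(u-70,0):u+70]
k=lambda i:cv2.resize(i,(390,330),interpolation=cv2.INTER_CUBIC)
save('fin',np.hstack([k(a),k(b)]))
E
```

```text
clock: 16.58
tool_pos: [0.5535, 0.11, 0.1012]
eef_rot: [0.88, -0.476, 0.0, 0.001]
contact_force: [-0.5, -0.3, 0.3]
opening: 0.004
finger_force: 0.0
281 124
0.023 [586.2  60.8] [61.6 61.8]
0.019 [586.1  60.9] [62.7 62.9]
257 222
```

View pics/fin.png

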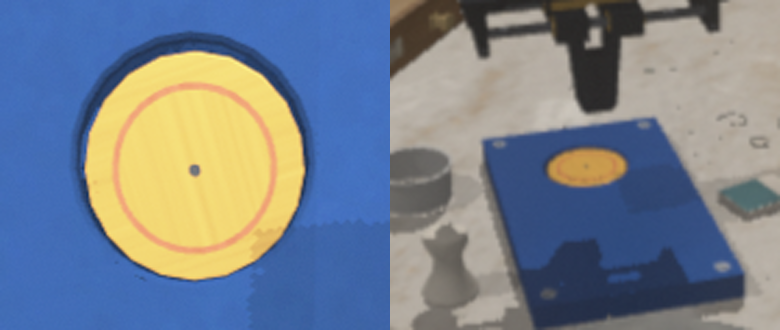

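The die sits level with the plate inside the recess. The left pane shows it at (195,166), close to the rear wall, and the tile, stamp and cutter are undisturbed. To check flatness I'll press lightly at the rear and front of the die and compare stop heights.

```bash
python3 -m jog '[[[0.02,0,0.01,0,0,0],[0.025,0,0.02,0,0,0],[0,0,0.02,0,0,0],[0,0,0.015,0,0,0],[0,0,0.01,0,0,0],[0,0,0.002,0,0,0],[0,0,0.002,0,0,0],[0,0,0.001,0,0,0],[0,0,0.0015,0,0,0],[0,0,0.001,0,0,0],[0,0,0,0,0,0],[0,0,0,0,0,0]]]'
```

```text
clock: 18.18
tool_pos: [0.5783, 0.0731, 0.0195]
eef_rot: [0.88, -0.475, 0.0, -0.0]
contact_force: [-1.1, 0.5, 3.6]
opening: 0.008
finger_force: 2.0
```

```bash
python3 -m jog '[[[0,0,0.001,0,0,0],[0,0,0.0005,0,0,0],[0,0,0,0,0,0],[0,0,0,0,0,0]]]'
python3 -m jog '[[[0,0,-0.006,0,0,0],[0,0,-0.006,0,0,0],[0.015,0,0,0,0,0],[0.015,0,0,0,0,0],[0,0,0.006,0,0,0],[0,0,0.003,0,0,0],[0,0,0.002,0,0,0],[0,0,0.001,0,0,0],[0,0,0.0008,0,0,0],[0,0,0,0,0,0],[0,0,0,0,0,0]]]'
```

```text
clock: 18.68
tool_pos: [0.5783, 0.0731, 0.0194]
eef_rot: [0.88, -0.476, 0.0, -0.0]
contact_force: [-3.5, 0.9, 16.4]
opening: 0.003
finger_force: 8.3
clock: 20.05
tool_pos: [0.594, 0.048, 0.0194]
eef_rot: [0.88, -0.475, -0.0, -0.0]
contact_force: [-6.2, 0.3, 23.4]
opening: 0.002
finger_force: 12.0
```

The rear, centre and front all stop at 19.4 mm under 16–34 N, so the die is flat on the hard stop. I'll retreat and hand in.

```bash
python3 -m jog '[[[0,0,-0.006,0,0,0],[0,0,-0.015,0,0,0],[0,0,-0.03,0,0,0],[0,0,-0.04,0,0,0],[0,0,-0.04,0,0,0],[0,0,0,0,0,0],[0,0,0,0,0,0],[0,0,0,0,0,0]]]'
python3 -c "
from m import *
st=get_state();s=snapshot('wrist');T=cam(s,st);c=blob(s['frame'],[12,100,60],[35,255,255],(281,200),130);print(disc(s,T,c,.019))
print(finish_job())"
```

```text
clock: 21.05
tool_pos: [0.5936, 0.0481, 0.1467]
eef_rot: [0.88, -0.475, -0.001, 0.001]
contact_force: [-0.2, -0.7, 0.2]
opening: 0.004
finger_force: 0.0
(array([586.5,  60.3]), array([62.8, 63.5]))
the job is handed in; nothing more can be done
None
```

The die is in the recess and pressed flat onto the seat's stop (fingertips stopped at 19.4 mm at front, centre and rear; 19 mm expected); the stamp, cutter and tile were not touched, and I handed the job in at about 21 s.

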